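# Park the caliper case in its bay behind the height gauge

### The arm

A 6-joint arm with a two-finger parallel gripper is mounted at the origin on the work surface. World frame = base frame: x ahead of the robot, y to its left, z up, the work surface at z = 0. Lengths are in mm, angles in rad, forces in N, time in s.
With the tool pointing down it reaches from about 350 to 850 mm from the base axis. Payload 8.1 kg.
Tool frame: the origin (TCP) lies at the very end of the fingers, on their centre line; the grasp point (between the pads) lies manip.tcp_to_grasp behind it (manip.tcp_to_grasp is the distance from the TCP to the grasp point, in mm); z points along the fingers, y is the line along which they close (so a half turn about z gives the same grasp; the last joint's range is limited). The gripper opens to 93 mm and grips with 3 to 60 N. Pads are 15 mm wide; open, the fingers measure 128 mm over their backs; the gripper's body (75 mm by 188 mm) begins 65 mm behind the grasp point.
Start: joints at [1.096, 0.13, 1.488, -0, 1.523, -0.085], TCP at [227.981, 555.004, 218.635] pointing down, gripper open.
Joint ranges: [-2.96, 2.96], [-0.89, 2.26], [0.02, 2.5], [-1.34, 4.48], [0, 2.73], [-2.66, 2.66]. Speed limits (rad/s): [2.39, 2.39, 2.79, 3.14, 3.14, 3.14].

### API

Orientations are given as a unit quaternion [x, y, z, w].
In Python, from station import monitor, viewer, manip gives the robot as it stands. The module is installed in compiled form; this text tells all that it offers.
- The arm moves only by the tool play_rows, never from a script. Its argument "commands" is a list of rows, each an object with "claw": the opening, from -1 (shut) to 1 (fully open); "offset": the shift along the tool's x, y, z scaled (see below), a list of three; "turn": the turn about the tool's z scaled (see below). A call has 1 to 12 rows; each row shifts and turns the commanded pose from where the row before left it, along the tool's axes as they then stand; what a row does not reach is not made up. The controller multiplies each number of a shift by 0.06 m and each number of a turn by 10 degrees. A row lasts 1/8 s, in which the tool goes at most 62.5 mm and 10.7 degrees, less where a joint would pass 70% of its speed; a pose out of reach is approached as far as the arm can. A call with a number of a shift or a turn outside -1 to 1 is refused whole. A call with a gripper value outside its range is refused whole. The fingers move at their own pace and stop on an object; the grip force is fixed at half the most. Time passes only in rows, so rows that do not move let the fingers close. It gives the time, the measured TCP pose, the force, the opening and the grip force at its end, in the units of the state.
- monitor.get_state(): the state, without advancing time (a new reading comes with each control period).
- viewer.camera(name): name is "scene" or "top" or "wrist"; returns (picture, depth): 400x640x3 uint8, red, green, blue; 400x640 float32, mm along the optical axis (not along the pixel's ray), 0 where there is no reading.
- viewer.camera_model(name): a dict with "fx", "fy", "cx", "cy" (pixels), "distortion" ([k1, k2, p1, p2, k3] as OpenCV has them; the pictures are not rectified), "R" (3x3) and "t" (3): a world point X has camera coordinates R X + t; the wrist camera has in their place "T_tool_cam" (4x4, takes a point from camera to tool coordinates, whose origin is the TCP and whose axes are the flange's). Camera axes: x right, y down, z forward; pixel columns grow to the right and rows downward; lengths in mm; the calibration is good to about 2 mm. A picture is of the moment at which its call begins: read the wrist's pose just before it. camera_model takes no time and is no camera call.
- manip.sign_off(): hands the job in; it is judged then, once.
Trained networks look in the newest picture that a camera, given by its name, has taken for a name from the list of things; names that differ only in an ending like _2 or _b are one class to them, and where a whole thing is asked for, a point or a joint stands for the part that bears it (a point fixed in the world has none). Each returns a list of dicts, best first, with "score" (0 to 1); they miss things now and then, are a little off and sometimes report something else, mostly with a low value. They report only what shows in the picture. A call takes as long as a camera call. They do not tell look-alikes from the thing itself.
- viewer.boxes_of(target, camera): "uv" ([column, row] in pixels, amid what is visible of it).
- viewer.pinpoint(target, camera): "uv" ([column, row] in pixels: a listed point, or the origin of a listed thing).
The state is a dict: "time_s": time; "qpos": joint angles; "joint_velocities": joint speeds; "tau": joint torques, N m; "eef_pos": TCP position; "tcp_rot": TCP orientation; "ft_force": force on the tool from outside, world axes, zero at the start; "ft_torque": the same for the moment, N m; "width": finger opening in mm; "grip_force": force on a finger pad.
Only numpy, scipy, OpenCV 4.12 (cv2) and the standard library are available. Lean on these libraries where they do the work, as an engineer would, in place of code of your own. Each camera call takes 0.05 s, during which the arm holds its last target. There are 200 camera calls.

### The job

Put the long black caliper case away in the empty bay of the timber rack at the back of the bench: with the fingertips or the outside of the fingers, push one end and then the other so that its left end slips in behind the height gauge first, then swing the right end in until the case lies fully home, flat against the back strip between the two dividers. Only slide it on the bench, never lift it, and do not shift the height gauge, the bottle, the ring gauge or the small wooden box.

Things in the scene. Friction and masses are not known exactly. Their poses are not given: they have to be found in the camera images.
- rack: fixed rack of wooden strips 25 mm high at the back of the bench. Origin: bench level, middle of the empty long bay, on the front face of its back strip; +x away from the robot, +y left along the strip. Back strip 14 mm thick, y -170 to +350. Dividers 12 mm thick run from it to x -60, centred at y -164, +164 and +344: the empty bay lies between the first two, 316 mm inside, open to the robot
- caliper_case: loose closed black plastic caliper case, 75 mm (its x) by 290 mm (its y) by 28 mm high, 0.3 to 0.65 kg, lying in front of the rack, right of the height gauge, within 0.35 rad of parallel to the rack. Origin: centre of its underside; +y is its left end. Home: axes parallel to the rack's, origin at x -37.5, y 0 in the rack's frame (13 mm play at each end; front edge 15 mm proud of the dividers)
- case_left_end (a point): centre of the case's left end face, 145 mm from its centre along its +y, 14 mm above the bench
- case_right_end (a point): centre of the case's right end face, 145 mm from its centre along its -y, 14 mm above the bench
- height_gauge: height gauge standing loose, 2.2 kg, in front of the left half of the empty bay. Origin: centre of its underside. Round foot 80 mm across, 36 mm high; column in its middle up to 240 mm; slide at 97 to 177 mm with a jaw reaching 70 mm to the left at 95 to 110 mm height. Between the foot and the dividers' ends is a gap of 45 to 65 mm, less than the case's width
- amber_bottle: bystander: amber bottle with black cap, 62 mm diameter, 155 mm high, standing at the left, nearer the robot than the gauge. Origin: centre of its underside
- ring_gauge: bystander: plain steel ring, 56 mm outside diameter, 22 mm high, lying at the left of the bench. Origin: centre of its underside
- micrometer_box: bystander: dark wooden micrometer box 70 x 145 x 40 mm in the rack's shorter bay at the left. Origin: centre of its underside
There are look-alikes about, which are no part of the job. Leave any orange or yellow look-alike of the height_gauge alone.

How it is judged (in metres and radians):
On the way:
1. the left end of the case has gone in behind the height gauge while its right end is still outside the bay (x of case_left_end in the frame of rack above -0.095 m and y of case_left_end in the frame of rack above 0.08 m and x of case_right_end in the frame of rack below -0.07 m), for 0.1 s.
At the end, for the whole second after the job is handed in: the case lies flat on the bench in the empty bay between the dividers, within 8 mm of touching the back strip and within 0.04 rad of parallel to it, at rest; the height gauge still stands upright (x of caliper_case in the frame of rack between -0.0455 and -0.033 m and y of caliper_case in the frame of rack between -0.02 and 0.02 m and angle between the y axis of caliper_case and the y axis of rack, either way round below 0.04 rad and angle between each of caliper_case, height_gauge's own z axis and vertical below 0.05 rad and height (world z) of caliper_case below 0.005 m and linear speed of caliper_case below 0.01 m/s).
It fails at once if the case was lifted or tipped off the bench (height (world z) of caliper_case above 0.012 m or angle between caliper_case's own z axis and vertical above 0.12 rad).
It fails at once if the height gauge was shifted more than 8 mm or tipped (distance of height_gauge from where it was at the start of the episode above 0.008 m or angle between height_gauge's own z axis and vertical above 0.1 rad).
It fails at once if the bottle, ring gauge or wooden box was disturbed (more than 10 mm) (distance of any of amber_bottle, ring_gauge, micrometer_box from where it was at the start of the episode above 0.01 m).
It also fails if it takes over 72 s, if anything falls off the work surface, if the arm or the gripper's body presses on something with over 40 N, if the wrist force passes 120 N, or if a joint passes its speed limit or range.

## Working session

There is one attempt and no reset: what is moved stays moved. The work goes in short steps, Python scripts to look and compute and a tool call to move; the robot and the scene stay as the last step left them, time stands still between calls to the robot, and variables do not carry over. Pictures are saved under pics/ and viewed, at most 10 in all, crops included, and the job is handed in when it is done.

Besides the shell and the picture viewer there is one more tool, called after ">>>" as name([rows], argument=value, ...), one row to a line, values as JSON. play_rows: Moves the arm, as the interface text tells. Shifts and turns lie within -1 to 1; 1 stands for 0.06 m of shift or 10 degrees of turn. Its arguments: {"type":"object","properties":{"commands":{"type":"array","items":{"type":"object","properties":{"claw":{"type":"number"},"offset":{"type":"array","items":{"type":"number"}},"turn":{"type":"number"}}}}},"required":["commands"]}

```bash
mkdir -p pics; cat > h.py <<'E'
from station import monitor, viewer, manip
import numpy as np, cv2
def und(cam,uv):
    m=viewer.camera_model(cam);K=np.array([[m['fx'],0,m['cx']],[0,m['fy'],m['cy']],[0,0,1.]])
    p=cv2.undistortPoints(np.array(uv,float).reshape(-1,1,2),K,np.array(m['distortion'],float))[:,0]
    return m,np.c_[p,np.ones(len(p))]
def on_z(cam,uv,z):
    m,d=und(cam,uv);R=np.array(m['R']);t=np.array(m['t']);c=-R.T@t;r=d@R
    return c+r*((z-c[2])/r[:,2])[:,None]
def cloud(cam,depth):
    v,u=np.mgrid[0:400,0:640];m,d=und(cam,np.c_[u.ravel(),v.ravel()])
    X=d*depth.reshape(-1,1);R=np.array(m['R']);t=np.array(m['t'])
    return ((X-t)@R).reshape(400,640,3)
E
python3 - <<'E'
from h import *
s=monitor.get_state();print(s['eef_pos'],s['tcp_rot'],s['width'],s['ft_force'],manip.tcp_to_grasp)
for c in('top','scene'):
    p,d=viewer.camera(c);cv2.imwrite(f'pics/{c}0.png',p[:,:,::-1]);np.save(c+'0.npy',d)
    for n in('rack','caliper_case','case_left_end','case_right_end','height_gauge','amber_bottle','ring_gauge','micrometer_box'):
        for r in viewer.pinpoint(n,c)[:3]: print(c,n,np.round(r['uv'],1),round(r['score'],2),on_z(c,[r['uv']],14 if 'end' in n else 0).round(0)[0])
E
```

```text
[227.72407905 554.4907781  217.57005274] [ 1.93656185e-01  9.81069013e-01 -9.01304884e-04 -2.46662352e-04] 93.34026159423651 [ 0.13049086 -0.47831026  0.83468883] 18.8
top rack [335.4 161.4] 0.63 [712.  43.   0.]
top caliper_case [409.  235.7] 0.79 [ 519. -156.    0.]
top caliper_case [467.2 239.6] 0.63 [ 512. -311.    0.]
top case_left_end [352.7 231. ] 0.83 [527.  -6.  14.]
top height_gauge [169.4 201.1] 0.95 [595. 481.   0.]
top height_gauge [315.7 271.7] 0.92 [418.  88.   0.]
top height_gauge [296.9 111.9] 0.88 [843. 150.   0.]
top amber_bottle [258.7 272.8] 0.61 [412. 238.   0.]
top ring_gauge [213.5 259.3] 0.72 [444. 358.   0.]
top micrometer_box [239.6 173.2] 0.87 [674. 297.   0.]
scene rack [340.5 232.1] 0.89 [707.  35.   0.]
scene caliper_case [252.7 253.4] 0.63 [ 521. -146.    0.]
scene case_left_end [276.8 212.1] 0.96 [516.  -4.  14.]
scene case_left_end [339.2 231.9] 0.61 [706.  27.  14.]
scene case_right_end [217.2 299.7] 0.8 [ 517. -308.   14.]
scene height_gauge [373.5 118.1] 0.76 [608. 481.   0.]
scene height_gauge [266.7 180.3] 0.74 [424.  84.   0.]
scene height_gauge [401.1 223.2] 0.57 [851. 148.   0.]
scene amber_bottle [287.3 147.1] 0.74 [413. 228.   0.]
scene ring_gauge [315.  125.5] 0.49 [448. 353.   0.]
scene ring_gauge [249.4 255.9] 0.31 [ 517. -157.    0.]
scene micrometer_box [368.4 166. ] 0.71 [678. 289.   0.]
```

View pics/top0.png

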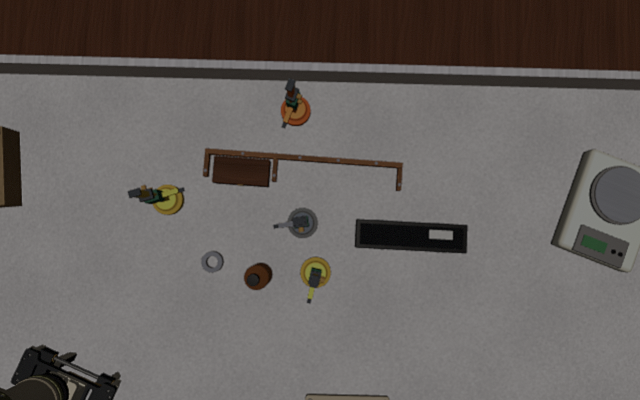

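View pics/scene0.png

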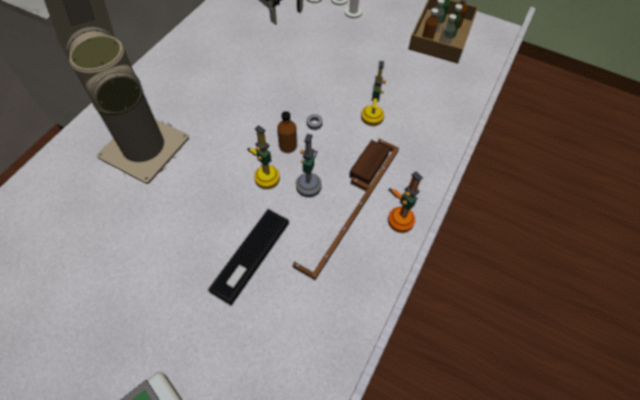

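The top view shows the rack from (205,152) to (402,188), with the empty bay between dividers at (275,170) and (400,175). The case is at (411,236) and the real grey gauge at (302,222). The yellow look-alike at (315,272) and the bottle at (258,276) are nearer the robot. Next I fit the geometry from depth and colour.

```bash
cat > fit.py <<'E'
from h import *
def rect(P): 
    r=cv2.minAreaRect(P[:,:2].astype(np.float32)); return r
def case_pose(cam='top',p=None):
    # dark pixels projected to top-plane z=28 within bench area
    if p is None: p,_=viewer.camera(cam)
    g=p.max(2).astype(int); v,u=np.mgrid[0:400,0:640]
    return p,g
E
python3 - <<'E'
from h import *
p=cv2.imread('pics/top0.png');d=np.load('top0.npy');C=cloud('top',d);Z=C[...,2]
def reg(u0,v0,u1,v1,zl,zh,extra=None):
    m=np.zeros((400,640),bool);m[v0:v1,u0:u1]=1;m&=(Z>zl)&(Z<zh)&(d>0)
    return m
print('bench z',np.median(Z[300:340,380:540]), 'case z',np.median(Z[230:242,370:420]),'rack z',np.median(Z[158:160,300:315]))
m=reg(345,205,480,265,12,45);P=C[m];r=cv2.minAreaRect(P[:,:2].astype(np.float32));print('case',len(P),P[:,:2].mean(0),r)
m=reg(195,140,415,200,12,32);P=C[m]
for a,b in((283,395),):
    mm=m.copy();mm[:,:a]=0;mm[:,b:]=0;mm[168:]=0;Q=C[mm][:,:2];l=cv2.fitLine(Q.astype(np.float32),cv2.DIST_HUBER,0,.01,.01).ravel();print('strip',l,np.ptp(Q,0))
for n,(a,b,c,e) in dict(rdiv=(392,168,408,192),mdiv=(268,166,282,184)).items():
    Q=C[reg(a,b,c,e,12,32)];print(n,len(Q),Q.mean(0),Q.min(0),Q.max(0))
m=reg(283,205,322,242,20,45);Q=C[m][:,:2];print('gfoot',len(Q),cv2.minEnclosingCircle(Q.astype(np.float32)),Q.min(0),Q.max(0))
m=reg(298,255,335,290,20,45);Q=C[m][:,:2];print('yfoot',cv2.minEnclosingCircle(Q.astype(np.float32)))
for n in(( 'bottle',(240,258,275,295)),):
    Q=C[reg(*n[1],60,200)];print(n[0],Q.mean(0),Q[:,2].max())
big=cv2.resize(p[140:300,200:480],None,fx=2.8,fy=2.8,interpolation=cv2.INTER_CUBIC);cv2.imwrite('pics/crop1.png',big)
E
```

```text
bench z 1.6603657185870526 case z 30.243996310424023 rack z 25.785600917372328
case 3260 [ 519.88984533 -156.13707839] ((520.6834106445312, -158.9425048828125), (86.40988159179688, 295.21978759765625), 0.9115127325057983)
strip [4.7060583e-02 9.9889201e-01 7.1191962e+02 3.5744343e+01] [ 27.75617913 292.06764597]
rdiv 120 [ 666.40059357 -124.0517579    25.23369327] [ 637.6023578  -131.38649768   12.04043524] [ 695.02837242 -117.1071956    31.98246329]
mdiv 93 [672.75304895 204.55271259  24.7177468 ] [647.64812119 195.94009943  12.47829071] [692.2045525  216.39793427  30.83155788]
gfoot 498 ((547.3220825195312, 125.04436492919922), 39.61416244506836) [508.60570898  87.57423119] [586.68408184 163.45955383]
yfoot ((420.3135681152344, 88.47418212890625), 39.523345947265625)
bottle [414.66721117 226.34790708 117.08598395] 159.43639227744978
```

View pics/crop1.png

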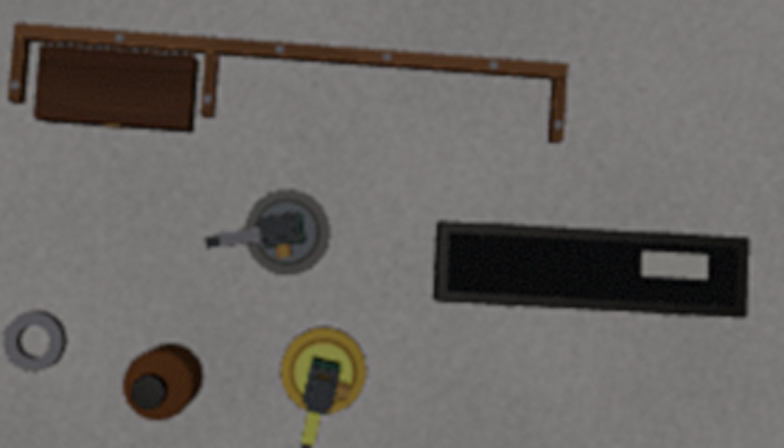

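>>> play_rows([
  {"claw": -1, "offset": [0, 0, -1], "turn": -1},
  {"claw": -1, "offset": [0, 0, -0.25], "turn": -1},
  {"claw": -1, "offset": [0, 0, 0], "turn": -0.23},
  {"claw": -1, "offset": [-0.3, -0.9, 0], "turn": 0},
  {"claw": -1, "offset": [-0.3, -0.9, 0], "turn": 0},
  {"claw": -1, "offset": [-0.3, -0.9, 0], "turn": 0},
  {"claw": -1, "offset": [-0.3, -0.9, 0], "turn": 0},
  {"claw": -1, "offset": [-0.3, -0.9, 0], "turn": 0},
  {"claw": -1, "offset": [-0.3, -0.9, 0], "turn": 0},
  {"claw": -1, "offset": [-0.3, -0.9, 0], "turn": 0},
  {"claw": -1, "offset": [-0.3, -0.9, 0], "turn": 0},
  {"claw": -1, "offset": [-0.3, -0.9, 0], "turn": 0},
])

```text
time_s: 2.4
eef_pos: [390.0, 67.1, 294.0]
tcp_rot: [0.0, 1.0, 0.0, 0.001]
ft_force: [0.7, 0.2, -0.8]
width: 0.4
grip_force: 0.0
```

>>> play_rows([
  {"claw": -1, "offset": [-0.3, -0.8, 0], "turn": 0},
  {"claw": -1, "offset": [-0.3, -0.8, 0], "turn": 0},
  {"claw": -1, "offset": [-0.3, -0.5, 0], "turn": 0},
  {"claw": -1, "offset": [0, 0, 0.9], "turn": 0},
  {"claw": -1, "offset": [0, 0, 0.9], "turn": 0},
  {"claw": -1, "offset": [0, 0, 0.9], "turn": 0},
  {"claw": -1, "offset": [0, 0, 0.9], "turn": 0},
  {"claw": -1, "offset": [0, 0, 0.5], "turn": 0},
  {"claw": -1, "offset": [0, 0, 0.3], "turn": 0},
  {"claw": -1, "offset": [0, 0, 0.3], "turn": 0},
  {"claw": -1, "offset": [0, 0, 0], "turn": 0},
])

```text
time_s: 3.78
eef_pos: [442.3, -56.8, 10.4]
tcp_rot: [0.0, 1.0, 0.0, -0.001]
ft_force: [0.5, -0.7, 0.4]
width: 0.5
grip_force: 0.0
```

>>> play_rows([
  {"claw": -1, "offset": [-0.2, 0, 0], "turn": 0},
  {"claw": -1, "offset": [-0.15, 0, 0], "turn": 0},
  {"claw": -1, "offset": [-0.12, 0, 0], "turn": 0},
  {"claw": -1, "offset": [-0.12, 0, 0], "turn": 0},
  {"claw": -1, "offset": [-0.12, 0, 0], "turn": 0},
  {"claw": -1, "offset": [-0.12, 0, 0], "turn": 0},
  {"claw": -1, "offset": [-0.12, 0, 0], "turn": 0},
  {"claw": -1, "offset": [-0.12, 0, 0], "turn": 0},
  {"claw": -1, "offset": [-0.12, 0, 0], "turn": 0},
  {"claw": -1, "offset": [-0.12, 0, 0], "turn": 0},
  {"claw": -1, "offset": [0, 0, 0], "turn": 0},
])

```text
time_s: 5.15
eef_pos: [522.3, -57.0, 11.4]
tcp_rot: [0.0, 1.0, 0.0, -0.0]
ft_force: [-0.9, 0.2, 0.0]
width: 0.6
grip_force: 0.4
```

```bash
cat > look.py <<'E'
import sys
from h import *
from scipy.optimize import least_squares
O=np.array([704,39.]);A=-0.047
def rk(P): P=np.atleast_2d(P)[:,:2]-O;return np.c_[P@[np.cos(A),np.sin(A)],P@[-np.sin(A),np.cos(A)]]
def look(name=None,cams=('top','scene')):
    print('tcp',monitor.get_state()['eef_pos'].round(1) if hasattr(monitor.get_state()['eef_pos'],'round') else monitor.get_state()['eef_pos'], 'rack', rk(monitor.get_state()['eef_pos']).round(1))
    for c in cams:
        p,d=viewer.camera(c)
        if name: cv2.imwrite(f'pics/{name}_{c}.png',p[:,:,::-1])
        for n in ('case_left_end','case_right_end','caliper_case'):
            for r in viewer.pinpoint(n,c)[:2]: print(c,n,round(r['score'],2),rk(on_z(c,[r['uv']],14 if 'end' in n else 0)).round(0)[0])
        if c=='top':
            C=cloud(c,d);m=(p.max(2)<48)&(abs(C[...,2]-30)<7)&(d>0)
            k,l,s,_=cv2.connectedComponentsWithStats(m.astype(np.uint8))
            i=1+np.argmax(s[1:,4]);Q=rk(C[l==i])
            r=cv2.minAreaRect(Q.astype(np.float32));b=cv2.boxPoints(r);b=b[np.argsort(b[:,1])]
            print('case rect (rack)',s[i],np.round(r[0],1),np.round(r[1],1),'R',b[:2].mean(0).round(1),'L',b[2:].mean(0).round(1))
            g=b[2:].mean(0)-b[:2].mean(0);print('tilt fwd-left',np.arctan2(g[0],g[1]).round(3))
            m=(abs(C[...,2]-36)<7)&(d>0)&(np.hypot(C[...,0]-547,C[...,1]-125)<48)
            Q=C[m][:,:2]; 
            if len(Q)>50: print('gauge',np.round(cv2.minEnclosingCircle(Q.astype(np.float32))[0],1))
if __name__=='__main__': look(*sys.argv[1:2])
E
python3 look.py a
```

```text
tcp [522.3 -57.   11.4] rack [[-177.  -104.4]]
top case_left_end 0.76 [-119.  -58.]
top case_right_end 0.88 [-187. -358.]
top caliper_case 0.56 [-152. -208.]
top caliper_case 0.26 [-123.  -62.]
case rect (rack) [437 220  33  36 664] [-173.5 -305.5] [86.4 72.1] R [-182.9 -347.7] L [-164.1 -263.4]
tilt fwd-left 0.219
gauge [547.9 125.9]
scene case_left_end 0.66 [-110.  -67.]
scene case_right_end 0.63 [-180. -355.]
scene caliper_case 0.96 [-147. -201.]
```

View pics/a_top.png

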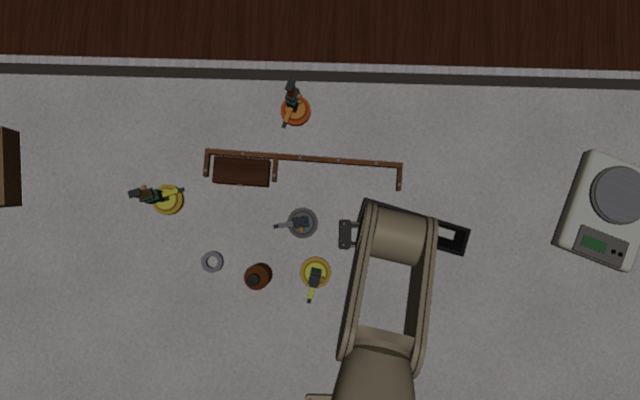

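The push worked: the case is tilted about 0.24 rad, with its left end (px 365,205) forward, clear of the gauge at (302,222). I'll push it a little further, then go round to the right end.

>>> play_rows([
  {"claw": -1, "offset": [-0.12, 0, 0], "turn": 0},
  {"claw": -1, "offset": [-0.12, 0, 0], "turn": 0},
  {"claw": -1, "offset": [0, 0, 0], "turn": 0},
  {"claw": -1, "offset": [0.6, 0, 0], "turn": 0},
  {"claw": -1, "offset": [0.4, 0, -0.5], "turn": 0},
  {"claw": -1, "offset": [0, 0, -1], "turn": 0},
  {"claw": -1, "offset": [0, -0.9, -0.2], "turn": 0},
  {"claw": -1, "offset": [0, -0.9, 0], "turn": 0},
  {"claw": -1, "offset": [0, -0.9, 0], "turn": 0},
  {"claw": -1, "offset": [0, -0.9, 0], "turn": 0},
  {"claw": -1, "offset": [0, -0.9, 0], "turn": 0},
  {"claw": -1, "offset": [0, 0, 0], "turn": 0},
])

```text
time_s: 7.05
eef_pos: [476.2, -331.0, 113.8]
tcp_rot: [0.002, 1.0, -0.001, 0.001]
ft_force: [-1.3, 1.4, 0.1]
width: 0.4
grip_force: 0.0
```

```bash
python3 look.py b; python3 -c "
from h import *;print(np.round(monitor.get_state()['qpos'],2))"
```

```text
tcp [ 476.2 -331.   113.8] rack [[-210.2 -380.3]]
top case_left_end 0.67 [-95. -71.]
top case_left_end 0.5 [-138. -214.]
top case_right_end 0.73 [-179. -356.]
top caliper_case 0.56 [-149. -213.]
case rect (rack) [ 358  191  112   66 2812] [-144.6 -209.2] [290.4  72.8] R [-188.1 -347.8] L [-101.   -70.7]
tilt fwd-left 0.305
gauge [546.4 127.3]
scene case_left_end 0.69 [-95. -65.]
scene case_right_end 0.59 [-181. -350.]
scene caliper_case 0.78 [-146. -204.]
scene caliper_case 0.5 [-187. -344.]
[-0.69  0.14  1.67  0.    1.33 -2.26]
```

>>> play_rows([
  {"claw": -0.3, "offset": [0, 0, 0], "turn": 1},
  {"claw": -0.3, "offset": [0, 0, 0], "turn": 1},
  {"claw": -0.3, "offset": [0, 0, 0], "turn": 1},
  {"claw": -0.3, "offset": [0, 0, 0], "turn": 1},
  {"claw": -0.3, "offset": [0, 0, 0], "turn": 1},
  {"claw": -0.3, "offset": [0, 0, 0], "turn": 1},
  {"claw": -0.3, "offset": [0, 0, 0], "turn": 1},
  {"claw": -0.3, "offset": [0, 0, 0], "turn": 1},
  {"claw": -0.3, "offset": [0, 0, 0], "turn": 1},
  {"claw": -0.3, "offset": [0, 0, 0], "turn": 1},
  {"claw": -0.3, "offset": [0, 0, 0], "turn": 1},
  {"claw": -0.3, "offset": [0, 0.16, 0], "turn": 0},
])

```text
time_s: 8.95
eef_pos: [485.7, -329.9, 113.8]
tcp_rot: [0.819, 0.574, 0.0, 0.0]
ft_force: [0.8, -0.5, -0.3]
width: 33.0
grip_force: 0.0
```

>>> play_rows([
  {"claw": -0.3, "offset": [0, 0, 0.7], "turn": 0},
  {"claw": -0.3, "offset": [0, 0, 0.7], "turn": 0},
  {"claw": -0.3, "offset": [0, 0, 0.32], "turn": 0},
  {"claw": -0.3, "offset": [0, 0, 0], "turn": 0},
])

```text
time_s: 9.45
eef_pos: [484.8, -329.5, 9.1]
tcp_rot: [0.819, 0.574, -0.0, -0.001]
ft_force: [1.1, -0.4, 0.5]
width: 33.0
grip_force: 0.0
```

>>> play_rows([
  {"claw": -0.3, "offset": [0.2, 0, 0], "turn": 0},
  {"claw": -0.3, "offset": [0.15, 0, 0], "turn": 0},
  {"claw": -0.3, "offset": [0.15, 0, 0], "turn": 0},
  {"claw": -0.3, "offset": [0.15, 0, 0], "turn": 0},
  {"claw": -0.3, "offset": [0.15, 0, 0], "turn": 0},
  {"claw": -0.3, "offset": [0.15, 0, 0], "turn": 0},
  {"claw": -0.3, "offset": [0.15, 0, 0], "turn": 0},
  {"claw": -0.3, "offset": [0.15, 0, 0], "turn": 0},
  {"claw": -0.3, "offset": [0.15, 0, 0], "turn": 0},
  {"claw": -0.3, "offset": [0.15, 0, 0], "turn": 0},
  {"claw": -0.3, "offset": [0.15, 0, 0], "turn": 0},
  {"claw": -0.3, "offset": [0, 0, 0], "turn": 0},
])

```text
time_s: 10.95
eef_pos: [521.4, -234.7, 11.6]
tcp_rot: [0.819, 0.574, 0.0, 0.001]
ft_force: [0.2, -2.5, 1.2]
width: 32.7
grip_force: 0.7
```

```bash
python3 look.py c
```

```text
tcp [ 521.4 -234.7   11.6] rack [[-169.5 -281.9]]
top case_left_end 0.6 [-79.   2.]
top case_left_end 0.47 [6. 7.]
top case_right_end 0.9 [-161. -279.]
top case_right_end 0.42 [-77.   2.]
top caliper_case 0.74 [-119. -148.]
case rect (rack) [ 331  181  110   64 2754] [-121.9 -136.7] [286.7  72.5] R [-164.4 -273.6] L [-79.3   0.2]
tilt fwd-left 0.301
gauge [548.1 124.3]
scene case_left_end 0.87 [-74.   5.]
scene case_right_end 0.57 [-161. -277.]
scene caliper_case 0.58 [-116. -127.]
```

View pics/c_top.png

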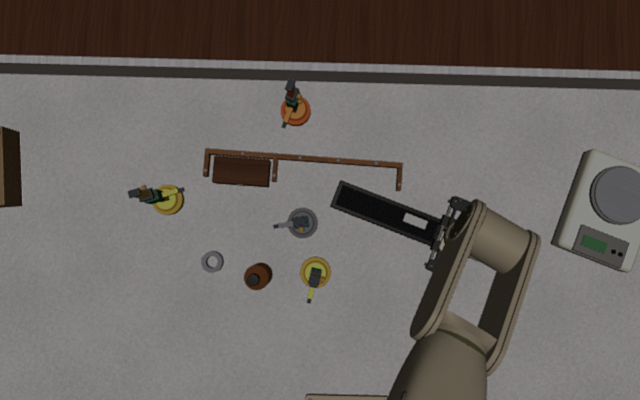

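The case slid straight along its axis. Its left end (340,195) is heading between the gauge and the strip, so I continue.

>>> play_rows([
  {"claw": -0.3, "offset": [0.16, 0, 0], "turn": 0},
  {"claw": -0.3, "offset": [0.16, 0, 0], "turn": 0},
  {"claw": -0.3, "offset": [0.16, 0, 0], "turn": 0},
  {"claw": -0.3, "offset": [0.16, 0, 0], "turn": 0},
  {"claw": -0.3, "offset": [0.16, 0, 0], "turn": 0},
  {"claw": -0.3, "offset": [0.16, 0, 0], "turn": 0},
  {"claw": -0.3, "offset": [0.16, 0, 0], "turn": 0},
  {"claw": -0.3, "offset": [0.16, 0, 0], "turn": 0},
  {"claw": -0.3, "offset": [0.16, 0, 0], "turn": 0},
  {"claw": -0.3, "offset": [0.16, 0, 0], "turn": 0},
  {"claw": -0.3, "offset": [0.16, 0, 0], "turn": 0},
  {"claw": -0.3, "offset": [0, 0, 0], "turn": 0},
])

```text
time_s: 12.85
eef_pos: [557.2, -134.4, 10.7]
tcp_rot: [0.819, 0.574, 0.0, -0.0]
ft_force: [-0.6, -0.2, -0.1]
width: 32.8
grip_force: 0.0
```

```bash
python3 look.py d
```

```text
tcp [ 557.2 -134.4   10.7] rack [[-138.5 -180.1]]
top case_left_end 0.56 [-50. 110.]
top case_right_end 0.74 [-134. -170.]
top caliper_case 0.72 [-80. -40.]
case rect (rack) [ 293  166  107   63 2667] [-88.4 -30.9] [278.7  72.1] R [-129.8 -163.9] L [-47.1 102.2]
tilt fwd-left 0.301
gauge [547.5 125.2]
scene case_left_end 0.61 [-35.  99.]
scene caliper_case 0.9 [-81. -25.]
```

View pics/d_top.png

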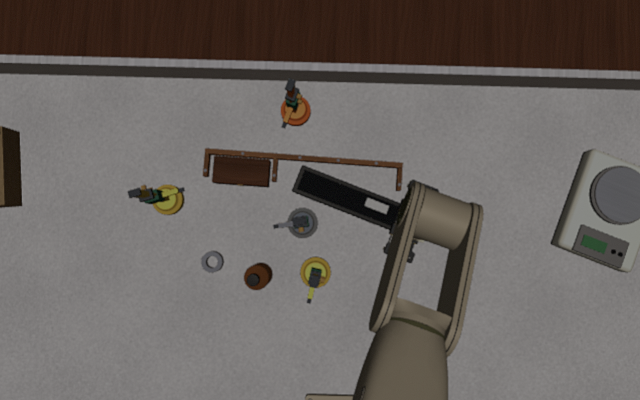

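The left end (300,178) is behind the gauge and the right end is still outside. I make a last short end push, then go to the right front side.

>>> play_rows([
  {"claw": -0.3, "offset": [0.14, 0, 0], "turn": 0},
  {"claw": -0.3, "offset": [0.14, 0, 0], "turn": 0},
  {"claw": -0.3, "offset": [0.14, 0, 0], "turn": 0},
  {"claw": -0.3, "offset": [0.14, 0, 0], "turn": 0},
  {"claw": -0.3, "offset": [0, 0, 0], "turn": 0},
  {"claw": -0.3, "offset": [-0.4, 0, 0], "turn": 0},
  {"claw": -1, "offset": [0, 0, -1], "turn": 0},
  {"claw": -1, "offset": [0, -0.65, 0], "turn": 0},
  {"claw": -1, "offset": [0.4, -0.65, 0], "turn": 0},
  {"claw": -1, "offset": [0.35, 0, 0], "turn": 0},
  {"claw": -1, "offset": [0, 0, 0], "turn": 0},
])

```text
time_s: 14.62
eef_pos: [502.2, -55.8, 70.6]
tcp_rot: [0.819, 0.574, 0.001, -0.0]
ft_force: [0.1, 0.3, -0.4]
width: 0.4
grip_force: 0.0
```

```bash
python3 look.py e
```

```text
tcp [502.2 -55.8  70.6] rack [[-197.1 -104.2]]
top case_left_end 0.75 [-40. 140.]
top case_right_end 0.71 [-128. -148.]
top caliper_case 0.81 [-77.  -9.]
top caliper_case 0.25 [10. 10.]
case rect (rack) [ 281  160  111   60 2430] [-79.5  -0.7] [284.4  74.7] R [-123.7 -135.9] L [-35.4 134.5]
tilt fwd-left 0.316
gauge [548.3 125.2]
scene case_left_end 0.64 [-38. 135.]
scene case_right_end 0.67 [-118. -142.]
scene caliper_case 0.89 [-76.  -7.]
```

>>> play_rows([
  {"claw": -1, "offset": [0, 0, 0.7], "turn": 0},
  {"claw": -1, "offset": [0, 0, 0.3], "turn": 0},
  {"claw": -1, "offset": [0.05, 0.15, 0], "turn": 0},
  {"claw": -1, "offset": [0.05, 0.15, 0], "turn": 0},
  {"claw": -1, "offset": [0.04, 0.13, 0], "turn": 0},
  {"claw": -1, "offset": [0.04, 0.13, 0], "turn": 0},
  {"claw": -1, "offset": [0.04, 0.13, 0], "turn": 0},
  {"claw": -1, "offset": [0.04, 0.13, 0], "turn": 0},
  {"claw": -1, "offset": [0.04, 0.13, 0], "turn": 0},
  {"claw": -1, "offset": [0.04, 0.13, 0], "turn": 0},
  {"claw": -1, "offset": [0.04, 0.13, 0], "turn": 0},
  {"claw": -1, "offset": [0, 0, 0], "turn": 0},
])

```text
time_s: 16.52
eef_pos: [579.1, -60.7, 10.6]
tcp_rot: [0.819, 0.573, 0.001, 0.0]
ft_force: [0.3, -0.3, -0.2]
width: 0.6
grip_force: 0.0
```

```bash
python3 look.py f
```

```text
tcp [579.1 -60.7  10.6] rack [[-120.  -105.5]]
top case_left_end 0.79 [-39. 151.]
top caliper_case 0.69 [-54.   8.]
case rect (rack) [ 277  163   90   41 2187] [-55.1  37.5] [224.4  73.1] R [-65.9 -74.2] L [-44.3 149.2]
tilt fwd-left 0.096
gauge [547.1 125.4]
scene case_left_end 0.63 [-36. 151.]
scene case_right_end 0.8 [ -65. -137.]
scene caliper_case 0.62 [-59.  -2.]
```

View pics/f_top.png

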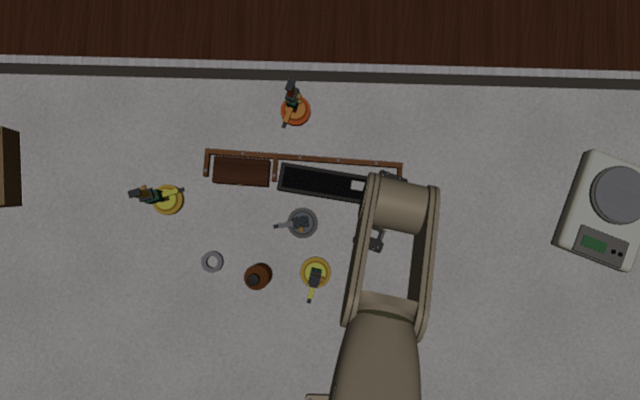

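The case is nearly in: left end at (280,178), tilt about 0.1 rad, and it's clear of the left divider. I push the right end home.

>>> play_rows([
  {"claw": -1, "offset": [0.04, 0.12, 0], "turn": 0},
  {"claw": -1, "offset": [0.04, 0.12, 0], "turn": 0},
  {"claw": -1, "offset": [0.03, 0.1, 0], "turn": 0},
  {"claw": -1, "offset": [0, 0, 0], "turn": 0},
])

```text
time_s: 17.42
eef_pos: [600.3, -61.6, 10.4]
tcp_rot: [0.819, 0.573, 0.0, 0.0]
ft_force: [0.3, 0.0, 0.1]
width: 0.3
grip_force: 0.0
```

```bash
python3 look.py g
```

```text
tcp [600.3 -61.6  10.4] rack [[ -98.8 -105.3]]
top case_left_end 0.93 [-44. 155.]
top caliper_case 0.65 [-44.   4.]
case rect (rack) [ 276  164   90   33 2220] [-48.8  41.4] [ 72.7 230.8] R [-47.3 -74. ] L [-50.3 156.8]
tilt fwd-left -0.013
gauge [547.4 127.6]
scene case_left_end 0.69 [-46. 159.]
scene case_right_end 0.93 [ -48. -134.]
scene caliper_case 0.78 [-49.  17.]
scene caliper_case 0.64 [-272.  304.]
```

>>> play_rows([
  {"claw": -1, "offset": [0, -0.45, 0], "turn": 0},
  {"claw": -1, "offset": [0, 0, 0], "turn": -1},
  {"claw": -1, "offset": [0, 0, 0], "turn": -0.73},
  {"claw": -1, "offset": [0.75, 0, 0], "turn": 0},
  {"claw": -1, "offset": [0.75, 0, 0], "turn": 0},
  {"claw": -1, "offset": [0, 0.3, 0], "turn": 0},
  {"claw": -1, "offset": [0, 0.1, 0], "turn": 0},
  {"claw": -1, "offset": [0, 0.07, 0], "turn": 0},
  {"claw": -1, "offset": [0, 0.03, 0], "turn": 0},
  {"claw": -1, "offset": [0, 0, 0], "turn": 0},
])

```text
time_s: 19.08
eef_pos: [606.4, 35.8, 10.3]
tcp_rot: [0.724, 0.69, -0.001, -0.002]
ft_force: [-9.1, 1.0, 8.7]
width: 0.5
grip_force: 5.1
```

```bash
python3 look.py i
```

```text
tcp [606.4  35.8  10.3] rack [[-97.4  -7.8]]
top case_left_end 0.8 [-49. 164.]
top case_left_end 0.25 [ 1. 13.]
top case_right_end 0.81 [ -48. -136.]
top caliper_case 0.77 [-51.  10.]
case rect (rack) [276 164  34  30 871] [-48.8 114.7] [84.9 72.9] R [-49.2  72.3] L [-48.4 157.1]
tilt fwd-left 0.009
gauge [548.2 126.7]
scene case_left_end 0.89 [-46. 149.]
scene case_right_end 0.57 [ -39. -137.]
scene caliper_case 0.67 [-45.  19.]
```

View pics/i_top.png

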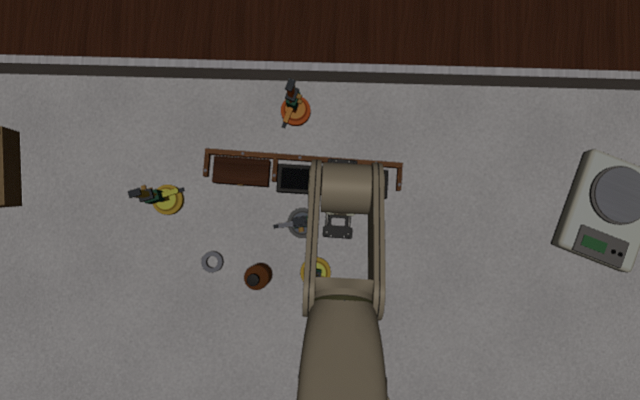

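>>> play_rows([
  {"claw": -1, "offset": [0, 0.06, 0], "turn": 0},
  {"claw": -1, "offset": [0, 0, 0], "turn": 0},
])

```text
time_s: 19.73
eef_pos: [610.4, 35.4, 10.2]
tcp_rot: [0.724, 0.69, -0.001, -0.001]
ft_force: [-7.0, 1.0, 6.3]
width: 0.6
grip_force: 3.7
```

>>> play_rows([
  {"claw": -1, "offset": [0, 0.05, 0], "turn": 0},
  {"claw": -1, "offset": [0, 0, 0], "turn": 0},
  {"claw": -1, "offset": [0, 0, 0], "turn": 0},
])

```text
time_s: 20.1
eef_pos: [613.3, 35.1, 10.2]
tcp_rot: [0.724, 0.69, -0.001, -0.001]
ft_force: [-6.9, 0.5, 6.7]
width: 0.6
grip_force: 3.7
```

>>> play_rows([
  {"claw": -1, "offset": [0, 0.05, 0], "turn": 0},
  {"claw": -1, "offset": [0, 0, 0], "turn": 0},
  {"claw": -1, "offset": [0, 0, 0], "turn": 0},
])

```text
time_s: 20.48
eef_pos: [614.6, 35.4, 10.2]
tcp_rot: [0.724, 0.69, -0.002, -0.003]
ft_force: [-15.5, 2.7, 14.2]
width: 0.6
grip_force: 8.4
```

```bash
python3 look.py j;python3 - <<'E'
import cv2
a=cv2.imread('pics/j_top.png')[140:210,190:420];b=cv2.imread('pics/j_scene.png')[130:310,270:420]
a=cv2.resize(a,None,fx=3.4,fy=3.4,interpolation=2);b=cv2.resize(b,None,fx=1.9,fy=1.9,interpolation=2)
import numpy as np
c=np.zeros((a.shape[0]+b.shape[0],max(a.shape[1],b.shape[1]),3),np.uint8);c[:a.shape[0],:a.shape[1]]=a;c[a.shape[0]:,:b.shape[1]]=b;cv2.imwrite('pics/jc.png',np.clip(c*1.8,0,255).astype(np.uint8));print(c.shape)
E
```

```text
tcp [614.6  35.4  10.2] rack [[-89.1  -7.8]]
top case_left_end 0.83 [-37. 154.]
top case_right_end 0.63 [ -37. -136.]
case rect (rack) [276 161  34  30 889] [-40.8 114.6] [76.  85.2] R [-40.2  72. ] L [-41.5 157.2]
tilt fwd-left -0.015
gauge [546.1 128.9]
scene case_left_end 0.91 [-39. 162.]
scene case_right_end 0.78 [ -32. -129.]
scene caliper_case 0.8 [-40.  11.]
(580, 782, 3)
```

View pics/jc.png

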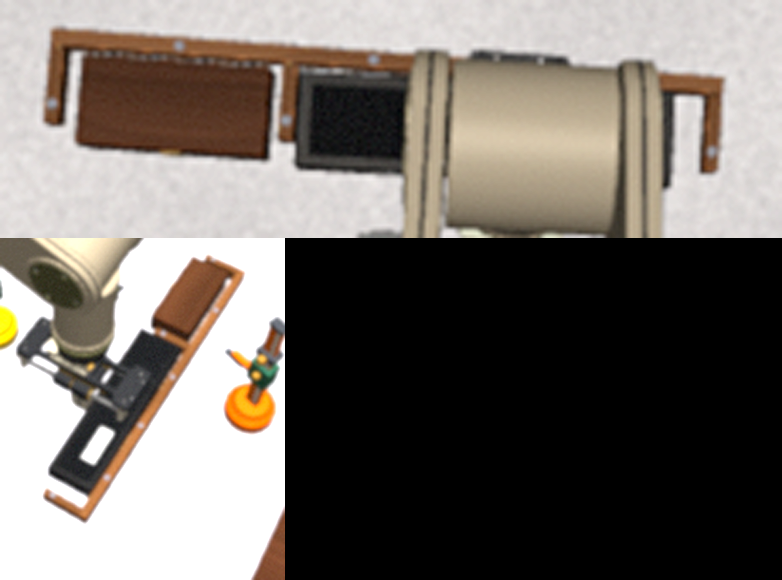

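The case is against the strip with its left end beside the left divider (px 297,120 in the crop). The force has doubled, so it's in contact. One more nudge, then I retreat and check.

>>> play_rows([
  {"claw": -1, "offset": [0, 0.03, 0], "turn": 0},
  {"claw": -1, "offset": [0, 0, 0], "turn": 0},
  {"claw": -1, "offset": [0, 0, 0], "turn": 0},
  {"claw": -1, "offset": [0, -0.3, 0], "turn": 0},
  {"claw": -1, "offset": [-0.5, -0.2, -0.5], "turn": 0},
  {"claw": -1, "offset": [-0.9, 0, -0.3], "turn": 0},
  {"claw": -1, "offset": [-0.9, -0.3, 0], "turn": 0},
  {"claw": -1, "offset": [-0.9, -0.3, 0], "turn": 0},
  {"claw": -1, "offset": [-0.9, -0.3, 0], "turn": 0},
  {"claw": -1, "offset": [-0.9, 0, 0], "turn": 0},
  {"claw": -1, "offset": [0, 0, 0], "turn": 0},
])

```text
time_s: 22.25
eef_pos: [520.4, -264.4, 58.8]
tcp_rot: [0.726, 0.688, -0.0, 0.001]
ft_force: [0.3, 1.2, 0.2]
width: 0.3
grip_force: 0.0
```

```bash
python3 look.py k;python3 - <<'E'
import cv2
a=cv2.imread('pics/k_top.png')[140:290,190:420]
cv2.imwrite('pics/kc.png',cv2.convertScaleAbs(cv2.resize(a,None,fx=3.4,fy=3.4,interpolation=2),alpha=1.6))
E
```

```text
tcp [ 520.4 -264.4   58.8] rack [[-169.2 -311.6]]
top case_left_end 0.59 [-36. 156.]
top case_right_end 0.97 [ -36. -141.]
top caliper_case 0.96 [-37.   6.]
case rect (rack) [ 276  160  113   35 2896] [-38.   11.7] [ 76.  290.2] R [ -36.6 -133.3] L [-39.5 156.8]
tilt fwd-left -0.01
gauge [547.6 123.9]
scene case_right_end 0.7 [-145.   61.]
scene case_right_end 0.67 [ -32. -132.]
scene caliper_case 0.87 [-35.  12.]
scene caliper_case 0.2 [-47. 253.]
```

View pics/kc.png

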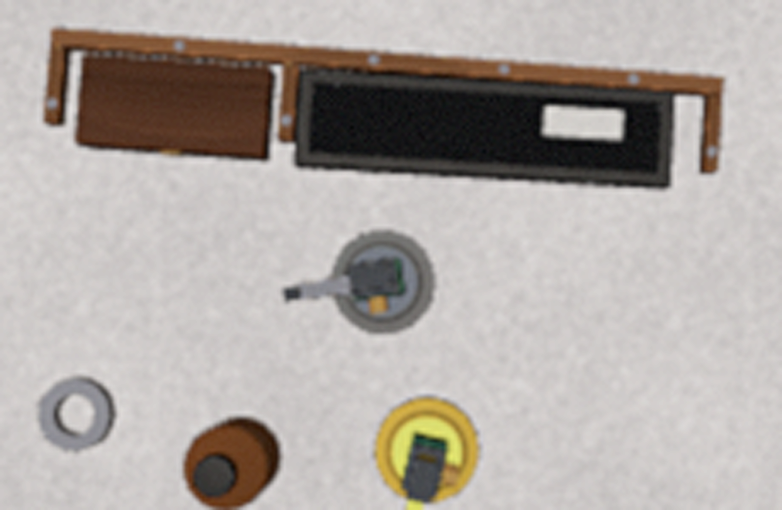

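The case (297–672 px wide in the crop) lies flush along the back strip between the dividers. The gauge, bottle, ring and box look unmoved.

```bash
python3 -c "
from h import *;print(manip.sign_off())"
```

```text
the job is handed in; nothing more can be done
None
```

The caliper case is home in the empty bay, flat against the back strip and parallel to it within about 0.01 rad (about 12 mm left of centre, within the 20 mm limit); the gauge, bottle, ring gauge and box look unmoved, and I handed the job in at about 22 s, with no verdict returned.

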